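# Ram the stuck wood plugs home in the plug tube

## Robot

A 6-joint arm with a two-finger parallel gripper is mounted at the origin on the work surface. World frame = base frame: x ahead of the robot, y to its left, z up, the work surface at z = 0. Lengths are in m, angles in rad, forces in N, time in s.
With the tool pointing down it reaches from about 0.375 to 0.9 m from the base axis. Payload 3.1 kg.
Tool frame: the origin (TCP) lies on the centre line of the jaws, within the pads' length; the fingertips stand manip.tips_ahead ahead of it and the grasp point (between the pads) lies 5 mm behind it (manip.tips_ahead is the distance from the TCP to the fingertips, in m); z points along the fingers, y is the line along which they close (so a half turn about z gives the same grasp; the last joint's range is limited). The gripper opens to 87 mm and grips with 3 to 60 N. Pads are 19 mm wide; open, the fingers measure 117 mm over their backs; the gripper's body (75 mm by 190 mm) begins 51 mm behind the grasp point.
Start: joints at [1.065, 0.527, 1.433, -0, 1.181, -0.178], TCP at [0.201, 0.592, 0.237] pointing down, gripper open.
Joint ranges: [-3.08, 3.08], [-0.75, 2.2], [0.22, 2.44], [-1.43, 4.57], [0, 2.65], [-2.85, 2.85]. Speed limits (rad/s): [2.79, 2.79, 3.14, 3.14, 3.14, 3.14].

## Interface

Orientations are given as a rotation vector (axis times angle).
In Python, from rig import sensors, vision, manip gives the robot as it stands.
- The arm moves only by the tool jog_arm, never from a script. Its argument "increments" is a list that holds one entry, the list of rows, each a list of 7 numbers: the shift along the world's x, y, z in mm, then the turn, a rotation vector about the world's x, y, z in rad, then the opening, from 0 (shut) to 1 (fully open). In form: [[[dx, dy, dz, ax, ay, az, grip], ...]]. A call has 1 to 10 rows; each row shifts and turns the commanded pose from where the row before left it; what a row does not reach is not made up. A row lasts 1/10 s, in which the tool goes at most 50 mm and 8.59 degrees, less where a joint would pass 70% of its speed; a pose out of reach is approached as far as the arm can. A call is refused whole if a number of a shift passes 50 or a number of a turn 0.15, either way. A call with a gripper value outside its range is refused whole. The fingers move at their own pace and stop on an object; "force" is the grip in N (left out, the last holds). Time passes only in rows, so rows that do not move let the fingers close. It gives the time, the measured TCP pose, the force, the opening and the grip force at its end, in the units of the state.
- sensors.state(): the state, without advancing time (a new reading comes with each control period).
- vision.capture(name): name is "side" or "top"; returns (picture, depth): 420x560x3 uint8, blue, green, red; 420x560 float32, m along the optical axis (not along the pixel's ray), 0 where there is no reading.
- vision.calibration(name): a dict with "camera_matrix" (3x3 intrinsics, pixels), "R" (3x3) and "t" (3): a world point X has camera coordinates R X + t. Camera axes: x right, y down, z forward; pixel columns grow to the right and rows downward; lengths in m; the calibration is good to about 2 mm. A picture is of the moment at which its call begins. calibration takes no time and is no camera call.
- manip.close_job(): hands the job in; it is judged then, once.
The state is a dict: "clock": time; "qpos": joint angles; "qvel": joint speeds; "joint_efforts": joint torques, N m; "position": TCP position; "eef_rot": TCP orientation; "contact_force": force on the tool from outside, world axes, zero at the start; "moment": the same for the moment, N m; "gripper_width": finger opening in m; "finger_force": force on a finger pad.
Only numpy, scipy, OpenCV 4.12 (cv2) and the standard library are available. Lean on these libraries where they do the work, as an engineer would, in place of code of your own. Each camera call takes 0.05 s, during which the arm holds its last target. There are 200 camera calls.

## Task

Two round wood plugs are stuck part-way down the clear upright tube. Take the long slim dowel from the rack (not the short one, nor the thick one, which does not fit), push the plugs with it all the way down to the bottom of the tube and lean on them firmly for a moment. Leave the dowel standing in the tube on top of the plugs, and let go of it.

Things in the scene. Friction and masses are not known exactly. Their poses are not given: they have to be found in the camera images.
- rammer_center (a point): Centre (half-way up) of the long slim wood dowel, 24 mm in diameter, 150 mm long, standing upright and loose in one of the rack's cells; z up along it. Hold it near its upper end, about 35 mm below its top (40 mm above this point, 115 mm above its foot), so that the fingers stay clear of the tube when it is fully down.
- rack: Fixed low plywood tray, 85 mm (its x) by 235 mm (its y), 26 mm high, floor 5 mm thick; origin under its centre. Three cells 75 mm apart along its y hold, in any order, the long slim dowel, a short slim one (24 x 85 mm) and a thick one (50 x 120 mm). Fingers placed either side of the dowel along the rack's x clear its neighbours.
- tube_mouth (a point): Centre of the mouth of the clear plastic tube, 105 mm above the bench; z up along the tube, which is upright and fixed on a 130 mm square plywood foot (sides along x and y here). Bore 40 mm, wall 3 mm; the top 20 mm flares to 74 mm inside, 80 mm outside. The tube's floor is 93 mm below the mouth.
- plugs (a joint): Height (m) of the two wood plugs above the tube's floor: 0 when home, 0.018 to 0.038 at the start. They are 37 mm in diameter, 24 mm high together, and move as one; at home their top is 69 mm below the mouth. They stay where left; sliding takes about 3 N. Once they are on the floor, press on with about 10 to 20 N for half a second.
Mind the look-alikes: they are no part of the job. What is shaped like the part that bears rammer_center but blue is not meant.

How it is judged:
On the way:
1. the plugs are on the tube's floor and the long slim dowel presses them down firmly (more than 6 N) (value of joint plugs below 0.004 m and contact force between rammer and plugs above 6 N), for 0.1 s.
At the end, for the whole second after the job is handed in: The plugs are on the tube's floor (within 4 mm), and the long slim dowel stands in the tube on top of them, released and at rest: its centre within 25 mm of the tube's axis and not more than 20 mm above the mouth, leaning less than 20 degrees (value of joint plugs below 0.004 m and horizontal distance between rammer_center and tube_mouth below 0.025 m and z of rammer_center in the frame of tube_mouth below 0.02 m and angle between rammer_center's own z axis and vertical below 0.35 rad and linear speed of rammer below 0.02 m/s); the robot touches nothing.
It also fails if it takes over 45 s, if anything falls off the work surface, if the arm or the gripper's body presses on something with over 40 N, if the wrist force passes 120 N, or if a joint passes its speed limit or range.

## Working session

There is one attempt and no reset: what is moved stays moved. The work goes in short steps, Python scripts to look and compute and a tool call to move; the robot and the scene stay as the last step left them, time stands still between calls to the robot, and variables do not carry over. Pictures are saved under pics/ and viewed, at most 10 in all, crops included, and the job is handed in when it is done.

Besides the shell and the picture viewer there is one more tool, called after "Emit:" as a command line: name --argument value ..., lists and objects as JSON in quotes. jog_arm: Moves the arm, as the interface text tells. Its arguments: {"type":"object","properties":{"increments":{"type":"array","items":{"type":"array","items":{"type":"array","items":{"type":"number"}}}},"force":{"type":"number"}},"required":["increments"]}

```bash
mkdir -p pics; ls
cat > h.py <<'E'
import numpy as np, cv2
from rig import sensors, vision, manip
def px(name,u,v,d):
    c=vision.calibration(name);K=np.array(c["camera_matrix"]);R=np.array(c["R"]);t=np.array(c["t"])
    return R.T@(d*np.linalg.inv(K)@[u,v,1]-t)
def plane(name,u,v,z):
    c=vision.calibration(name);K=np.array(c["camera_matrix"]);R=np.array(c["R"]);t=np.array(c["t"])
    o=-R.T@t;r=R.T@np.linalg.inv(K)@[u,v,1];return o+r*(z-o[2])/r[2]
def proj(name,X):
    c=vision.calibration(name);x=np.array(c["camera_matrix"])@(np.array(c["R"])@X+np.array(c["t"]));return x[:2]/x[2]
E
python3 - <<'E'
from h import *
for n in("top","side"):
    p,d=vision.capture(n);cv2.imwrite(f"pics/{n}0.png",p);np.save(f"{n}0.npy",d)
    c=vision.calibration(n);print(n,c)
print(sensors.state(),manip.tips_ahead)
E
```

```text
pics
top {'camera_matrix': array([[528.78206636,   0.        , 280.55068529],
       [  0.        , 528.78206636, 212.71245101],
       [  0.        ,   0.        ,   1.        ]]), 'R': array([[ 1.69048046e-02, -9.99856846e-01, -7.17288543e-04],
       [-9.82722228e-01, -1.64828539e-02, -1.84351126e-01],
       [ 1.84312912e-01,  3.82131515e-03, -9.82860187e-01]]), 't': array([0.00802018, 0.56841523, 1.01641248])}
side {'camera_matrix': array([[484.81379461,   0.        , 280.56960686],
       [  0.        , 484.81379461, 205.29849059],
       [  0.        ,   0.        ,   1.        ]]), 'R': array([[-0.96219927, -0.27226926,  0.00648228],
       [-0.19741539,  0.68087393, -0.70529274],
       [ 0.18761592, -0.67991186, -0.70888654]]), 't': array([0.53324364, 0.14070871, 0.7800043 ])}
{'clock': 0.1, 'qpos': array([ 1.06553016e+00,  5.28379341e-01,  1.43378030e+00,  1.26723068e-05,
        1.18141565e+00, -1.78493135e-01]), 'qvel': array([-6.98657469e-05, -2.54021030e-03, -2.86879912e-03,  2.83194863e-04,
       -4.05883024e-04,  1.08560854e-04]), 'joint_efforts': array([-7.22428267e-04, -4.40985775e+01, -1.77149230e+01,  6.34684274e-02,
        5.34146593e-02, -2.25147909e-05]), 'position': array([0.20026779, 0.59136985, 0.23566375]), 'eef_rot': array([-5.10910517e-01, -3.09908389e+00,  2.92729078e-03]), 'contact_force': array([ 0.02851398, -0.49476154, -0.09441492]), 'moment': array([-0.01771157,  0.02530195,  0.04331068]), 'finger_force': 0.0, 'gripper_width': 0.08701916158029094} 0.014
```

View pics/top0.png

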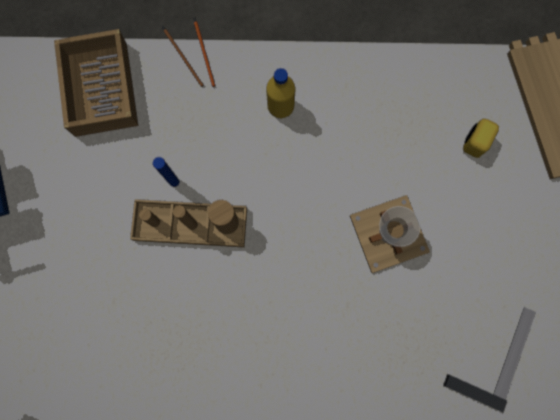

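View pics/side0.png

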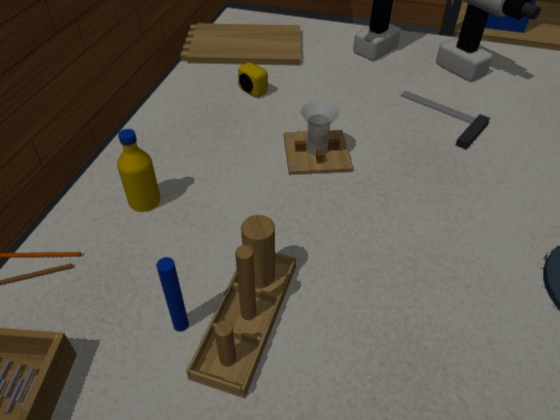

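Top view: candidates are the long slim dowel, top at (182,212) [side (245,252)]; the short one at (147,215) [side (224,325)]; the thick one at (221,212) [side (258,225)]; and the blue look-alike at (160,163) [side (168,262)]. I choose the middle wooden one. The tube mouth is at (400,226) [side (320,110)].

Run:
```python
from h import *
p=cv2.imread("pics/top0.png");d=np.load("top0.npy")
H=np.zeros((420,560,3))
c=vision.calibration("top");K=c["camera_matrix"];R=c["R"];t=c["t"]
u,v=np.meshgrid(np.arange(560),np.arange(420))
C=np.stack([(u-K[0,2])/K[0,0]*d,(v-K[1,2])/K[1,1]*d,d],-1);X=(C-t)@R
def blob(u0,v0,r,zlo,zhi):
    m=(X[...,2]>zlo)&(X[...,2]<zhi)&(d>0)&(np.hypot(u-u0,v-v0)<r)
    uv=np.c_[u[m],v[m]].astype(np.float32);return uv,X[m]
for nm,a in dict(long=(182,212,18,.14,.17),thick=(221,212,25,.11,.14),short=(147,215,18,.08,.1),rim=(400,226,30,.095,.112)).items():
    uv,x=blob(*a)
    if len(x)<5: print(nm,len(x));continue
    cc,r=cv2.minEnclosingCircle(uv);print(nm,len(x),x.mean(0).round(4),cc,r,np.ptp(x,0).round(3),plane("top",*cc,x[:,2].mean()).round(4))
# rack rim
m=((X[...,2]>.018)&(X[...,2]<.034)&(u>125)&(u<255)&(v>190)&(v<255))
xy=X[m][:,:2].astype(np.float32);print("rack",cv2.minAreaRect(xy*1000))
# tube foot
m=((X[...,2]>.006)&(X[...,2]<.02)&(u>345)&(u<435)&(v>190)&(v<275));print("foot",cv2.minAreaRect(X[m][:,:2].astype(np.float32)*1000),np.median(X[m][:,2]))
a=cv2.resize(p[185:265,120:260],None,fx=4,fy=4,interpolation=2);b=cv2.resize(p[185:280,345:445],None,fx=3.37,fy=3.37,interpolation=2)[:320]
cv2.imwrite("pics/crop1.png",np.clip(np.hstack([a[:, :460],b[:,:337]])*1.8,0,255).astype(np.uint8))
s=cv2.imread("pics/side0.png");cv2.imwrite("pics/crop2.png",np.clip(np.hstack([cv2.resize(s[200:400,150:310],(400,500)),cv2.resize(s[90:190,275:355],(400,500),interpolation=2)])*1.6,0,255).astype(np.uint8))
```

```text
long 151 [0.5484 0.2025 0.1531] (179.5, 211.5) 7.106435298919678 [0.023 0.022 0.019] [0.5485 0.2022 0.1531]
thick 558 [0.5536 0.1301 0.1241] (220.78250122070312, 212.4949951171875) 13.54991340637207 [0.05  0.049 0.02 ] [0.5534 0.13   0.1241]
short 125 [0.5534 0.2817 0.0895] (145.0, 214.5) 6.265082359313965 [0.022 0.023 0.015] [0.5534 0.2818 0.0895]
rim 596 [ 0.5394 -0.2133  0.1007] (399.25, 225.75) 20.751605987548828 [0.078 0.078 0.013] [ 0.5376 -0.211   0.1007]
rack ((550.9932861328125, 208.82308959960938), (235.90469360351562, 85.83688354492188), 87.51264190673828)
foot ((538.1113891601562, -226.57974243164062), (153.39151000976562, 162.598876953125), 20.48479461669922) 0.011226271074203563
```

View pics/crop1.png

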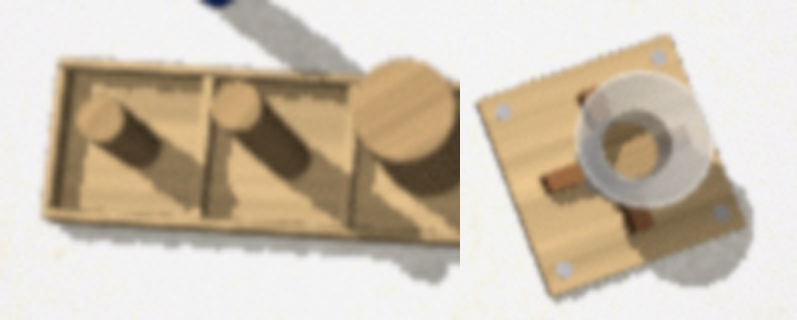

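View pics/crop2.png

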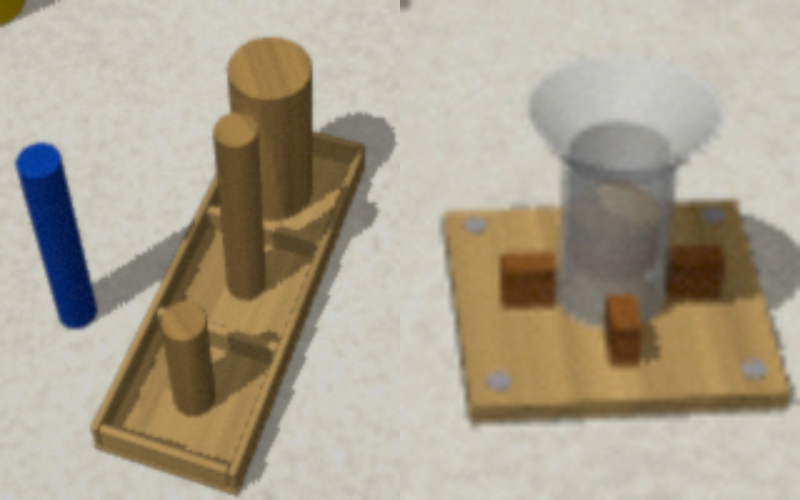

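The crops show the long slim dowel in the middle rack cell: wooden, twice the length of the short one, and separate from the blue look-alike, which stands outside the rack. The plugs are visible part-way down the tube. Next I go above the dowel.

Emit:
jog_arm --increments '[[[30,-34,0,0,0,-0.129,1],[30,-34,0,0,0,-0.129,1],[30,-34,0,0,0,-0.129,1],[30,-34,0,0,0,-0.129,1],[30,-34,0,0,0,-0.129,1],[30,-34,0,0,0,-0.129,1],[30,-34,0,0,0,-0.129,1],[30,-34,0,0,0,-0.129,1],[30,-34,0,0,0,-0.129,1],[30,-34,0,0,0,-0.129,1]]]'

```text
clock: 1.1
position: [0.5013, 0.2503, 0.2362]
eef_rot: [-2.278, -2.163, 0.001]
contact_force: [0.8, -0.3, 0.1]
gripper_width: 0.0872
finger_force: 0.0
```

Emit:
jog_arm --increments '[[[24,-24,0,0,0,0,1],[23,-24,0,0,0,0,1],[0,0,0,0,0,0,1],[0,0,0,0,0,0,1]]]'

```text
clock: 1.5
position: [0.5474, 0.2033, 0.2359]
eef_rot: [-2.273, -2.167, 0.002]
contact_force: [-0.0, -0.1, -0.7]
gripper_width: 0.0869
finger_force: 0.0
```

Run:
```python
from h import *
s=sensors.state();print(s["position"],s["eef_rot"])
p,d=vision.capture("side");cv2.imwrite("pics/s1.png",np.clip(cv2.resize(p[110:410,100:400],(600,600))*1.6,0,255).astype(np.uint8))
```

```text
[0.54744276 0.20327472 0.23592179] [-2.27304649e+00 -2.16669321e+00  1.75796192e-03]
```

View pics/s1.png

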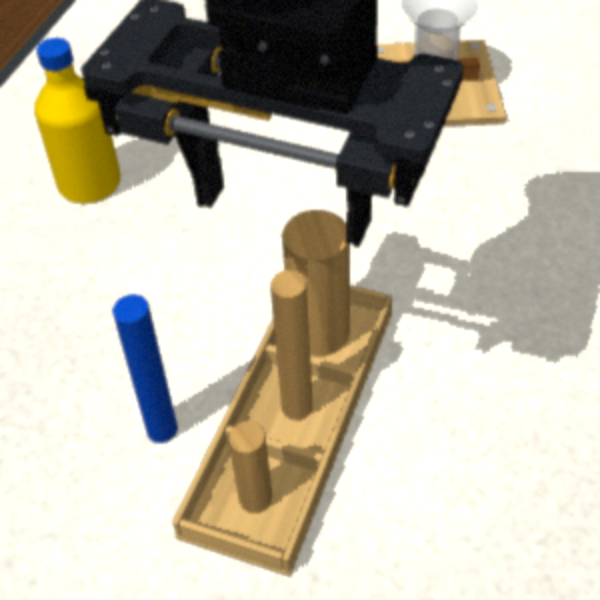

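The fingers hang open above the dowel at crop pixels (205,205) and (355,240), with the dowel top at (290,283) between them. Next: descend and grip.

Emit:
jog_arm --increments '[[[1,-1,-25,0,0,0,1],[0,0,-25,0,0,0,1],[0,0,-25,0,0,0,1],[0,0,-25,0,0,0,1],[0,0,-20,0,0,0,1],[0,0,0,0,0,0,1],[0,0,0,0,0,0,1]]]'

```text
clock: 2.25
position: [0.5478, 0.2039, 0.1166]
eef_rot: [-2.27, -2.171, 0.001]
contact_force: [-0.1, 0.9, 0.5]
gripper_width: 0.087
finger_force: 0.0
```

Emit:
jog_arm --increments '[[[0,0,0,0,0,0,0],[0,0,0,0,0,0,0],[0,0,0,0,0,0,0],[0,0,0,0,0,0,0],[0,0,0,0,0,0,0],[0,0,0,0,0,0,0],[0,0,0,0,0,0,0],[0,0,0,0,0,0,0],[0,0,0,0,0,0,0],[0,0,0,0,0,0,0]]]' --force 45

```text
clock: 3.25
position: [0.5485, 0.2029, 0.1164]
eef_rot: [-2.272, -2.17, 0.0]
contact_force: [-0.6, -0.4, -0.2]
gripper_width: 0.0234
finger_force: 45.0
```

Emit:
jog_arm --increments '[[[0,0,28,0,0,0,0],[0,0,28,0,0,0,0],[0,0,28,0,0,0,0],[0,0,28,0,0,0,0],[0,0,28,0,0,0,0],[0,0,0,0,0,0,0],[0,-20,0,0,0,0,0],[-1,-40,0,0,0,0,0],[-1,-40,0,0,0,0,0],[-1,-40,0,0,0,0,0]]]'

```text
clock: 4.25
position: [0.5446, 0.0619, 0.2552]
eef_rot: [-2.27, -2.17, 0.002]
contact_force: [0.7, 0.5, -0.1]
gripper_width: 0.0235
finger_force: 45.0
```

Emit:
jog_arm --increments '[[[-1,-40,0,0,0,0,0],[-1,-40,0,0,0,0,0],[-1,-40,0,0,0,0,0],[-1,-40,0,0,0,0,0],[-1,-40,0,0,0,0,0],[-1,-40,0,0,0,0,0],[-1,-20,0,0,0,0,0],[-1,-13,0,0,0,0,0],[0,0,0,0,0,0,0],[0,0,0,0,0,0,0]]]'

```text
clock: 5.25
position: [0.5371, -0.209, 0.2558]
eef_rot: [-2.27, -2.168, -0.0]
contact_force: [-0.4, 0.3, -0.9]
gripper_width: 0.0229
finger_force: 45.0
```

Run:
```python
from h import *
s=sensors.state();print(s["position"],s["eef_rot"],s["contact_force"])
p,d=vision.capture("side")
m=np.array(s["position"])
for z in (.105,.135):print(z,proj("side",np.array([m[0],m[1],z])),proj("side",np.array([.537,-.21,z])))
cv2.imwrite("pics/s2.png",np.clip(cv2.resize(p[40:190,240:400],(800,750)[:1]+(600,))*1.6,0,255).astype(np.uint8))
```

```text
[ 0.53711613 -0.20898475  0.25582013] [-2.27021538e+00 -2.16840143e+00 -2.23533058e-04] [-0.35637906  0.27587997 -0.86520834]
0.105 [318.40236866 112.43150699] [318.57399746 112.15552414]
0.135 [319.37183228  99.23751992] [319.54669644  98.96471747]
```

View pics/s2.png

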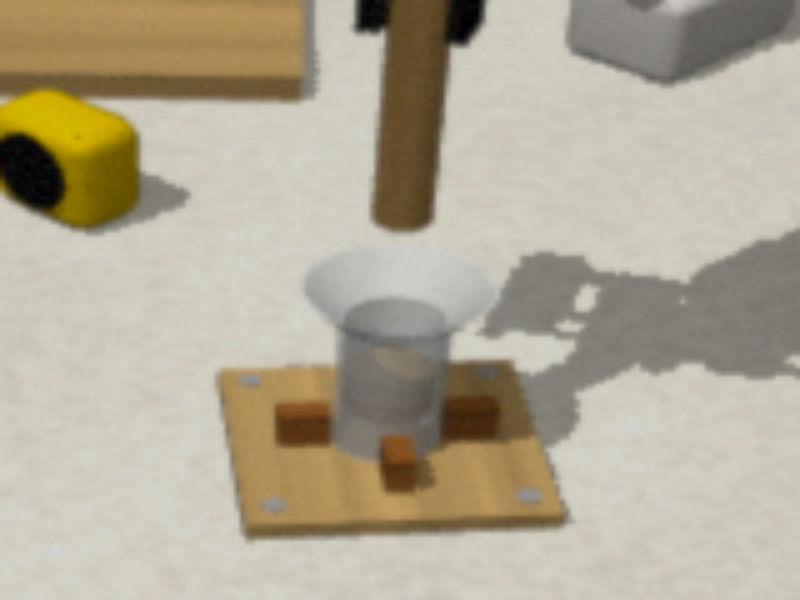

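The dowel foot at crop (403,222) hangs centred over the funnel, whose mouth is at (400,288); the plugs are visible below at (400,385). Next: lower it.

Emit:
jog_arm --increments '[[[0,-1,-15,0,0,0,0],[0,0,-15,0,0,0,0],[0,0,-15,0,0,0,0],[0,0,-10,0,0,0,0],[0,0,-10,0,0,0,0],[0,0,0,0,0,0,0]]]'

```text
clock: 5.9
position: [0.5369, -0.21, 0.1903]
eef_rot: [-2.269, -2.169, 0.001]
contact_force: [-0.2, -0.3, 0.3]
gripper_width: 0.0233
finger_force: 45.0
```

Emit:
jog_arm --increments '[[[0,0,-5,0,0,0,0],[0,0,-5,0,0,0,0],[0,0,-5,0,0,0,0],[0,0,-5,0,0,0,0],[0,0,-3,0,0,0,0],[0,0,0,0,0,0,0]]]'

```text
clock: 6.5
position: [0.5374, -0.2111, 0.1681]
eef_rot: [-2.272, -2.169, 0.0]
contact_force: [-0.0, -0.5, -0.8]
gripper_width: 0.0233
finger_force: 45.0
```

Emit:
jog_arm --increments '[[[0,0,-4,0,0,0,0],[0,0,-4,0,0,0,0],[0,0,-4,0,0,0,0]]]'

```text
clock: 6.8
position: [0.5378, -0.2112, 0.1566]
eef_rot: [2.271, 2.169, 0.0]
contact_force: [-0.0, -0.9, 2.5]
gripper_width: 0.0235
finger_force: 45.0
```

Emit:
jog_arm --increments '[[[0,0,-3,0,0,0,0],[0,0,-3,0,0,0,0],[0,0,0,0,0,0,0]]]'

```text
clock: 7.1
position: [0.5375, -0.211, 0.15]
eef_rot: [-2.272, -2.169, 0.0]
contact_force: [-0.0, -0.5, -1.1]
gripper_width: 0.0227
finger_force: 45.0
```

Pushing shows about 3 N. Floor contact is expected at TCP z near 0.147.

Emit:
jog_arm --increments '[[[0,0,-1.5,0,0,0,0],[0,0,-1.5,0,0,0,0],[0,0,0,0,0,0,0]]]'

```text
clock: 7.4
position: [0.5375, -0.211, 0.1474]
eef_rot: [-2.272, -2.17, 0.0]
contact_force: [-0.0, -0.2, 1.0]
gripper_width: 0.0231
finger_force: 45.0
```

Emit:
jog_arm --increments '[[[0,0,-1,0,0,0,0],[0,0,0,0,0,0,0]]]'

```text
clock: 7.6
position: [0.5376, -0.2111, 0.1474]
eef_rot: [2.272, 2.17, -0.0]
contact_force: [-0.8, 0.8, 6.2]
gripper_width: 0.0235
finger_force: 45.0
```

The floor is reached, so I press on in small steps.

Emit:
jog_arm --increments '[[[0,0,-1,0,0,0,0],[0,0,0,0,0,0,0]]]'

```text
clock: 7.8
position: [0.5377, -0.2111, 0.1473]
eef_rot: [2.271, 2.169, 0.0]
contact_force: [-2.1, 1.1, 11.1]
gripper_width: 0.0233
finger_force: 45.0
```

Emit:
jog_arm --increments '[[[0,0,-0.8,0,0,0,0],[0,0,0,0,0,0,0],[0,0,0,0,0,0,0],[0,0,0,0,0,0,0],[0,0,0,0,0,0,0],[0,0,0,0,0,0,0],[0,0,0,0,0,0,0]]]'

```text
clock: 8.5
position: [0.5378, -0.2112, 0.1473]
eef_rot: [2.271, 2.169, 0.0]
contact_force: [-3.3, 0.8, 15.4]
gripper_width: 0.0236
finger_force: 45.0
```

Held at 15 N. Next: unload, open and retreat straight up.

Emit:
jog_arm --increments '[[[0,0,-0.2,0,0,0,0],[0,0,2.5,0,0,0,0],[0,0,0,0,0,0,0],[0,0,0,0,0,0,1],[0,0,0,0,0,0,1],[0,0,0,0,0,0,1],[0,0,0,0,0,0,1],[0,0,0,0,0,0,1],[0,0,0,0,0,0,1],[0,0,0,0,0,0,1]]]'

```text
clock: 9.5
position: [0.5376, -0.2111, 0.147]
eef_rot: [-2.272, -2.17, -0.0]
contact_force: [-0.3, 0.3, -0.0]
gripper_width: 0.0715
finger_force: 0.0
```

Emit:
jog_arm --increments '[[[0,0,10,0,0,0,1],[0,0,20,0,0,0,1],[0,0,25,0,0,0,1],[0,0,25,0,0,0,1],[0,0,25,0,0,0,1],[0,0,25,0,0,0,1],[0,0,0,0,0,0,1],[0,0,0,0,0,0,1],[0,0,0,0,0,0,1]]]'

```text
clock: 10.4
position: [0.5368, -0.2106, 0.2761]
eef_rot: [-2.27, -2.168, 0.001]
contact_force: [0.4, 0.9, -0.4]
gripper_width: 0.0873
finger_force: 0.0
```

Run:
```python
from h import *
s=sensors.state();print(s["position"],s["contact_force"])
p,d=vision.capture("side")
cv2.imwrite("pics/s3.png",np.clip(cv2.resize(p[40:190,240:400],(800,600))*1.6,0,255).astype(np.uint8))
```

```text
[ 0.53683403 -0.21057595  0.2760982 ] [ 0.35822407  0.90126807 -0.40827299]
```

View pics/s3.png

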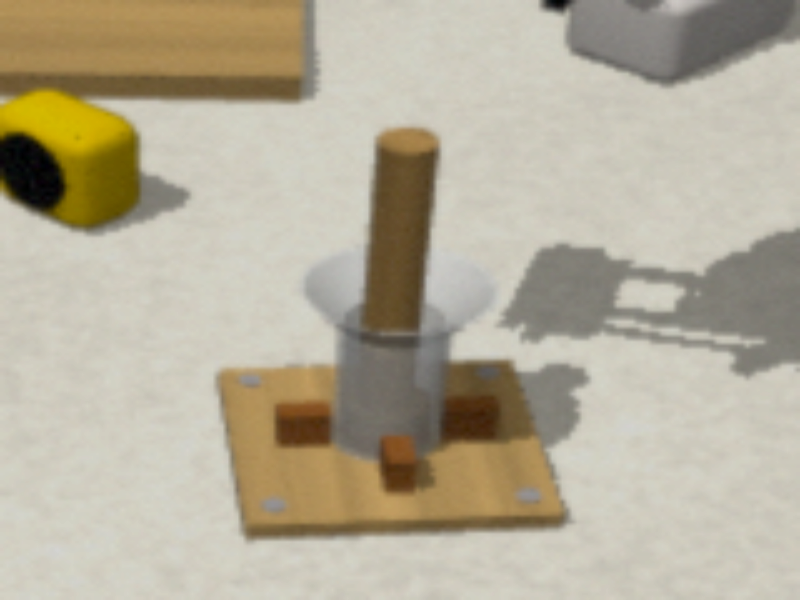

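The dowel stands nearly upright in the tube (top at crop (408,142)), with the gripper clear above it.

```bash
python3 -c "
from rig import manip
print(manip.close_job())"
```

```text
the job is handed in; nothing more can be done
None
```

The plugs were pushed to the bottom of the tube and pressed at about 15 N for over half a second; the long slim dowel is left standing on them, released, and the job was handed in at about 10.5 s, with no verdict returned.

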